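Wedge a nodding jig bed firm

TASK

The heavy bed of the belt-retractor jig hangs free at its front edge and nods on its rubber pivot. Take the wooden wedge and, keeping it flat on the bench, push it thin end first and square under the middle of that front edge until it jams tight and has raised the edge by about three millimetres: firmly held, but not rammed in. Let go and leave it holding, without leaning on the jig or disturbing the other things on the bench.

Things in the scene. Friction and masses are not known exactly. Their poses are not given: they have to be found in the camera images.
- jig: Strip-down jig, bolted down. Origin at the foot of its blue pivot block (200 mm wide) at the back, mid-width; -x points to the jig's front, z up. From a rubber pivot 34 mm above the origin a dark steel bed plate (222 long, 170 wide, 16 mm thick) reaches forward to x = -200 mm. A retractor and a tube bolted on it stand up to 67 mm above it, 65 mm or more behind the front edge.
- jig_front (a point): Reference point of the fixed base, not of the bed: 196 mm ahead of the jig's origin, at its height, plumb below the middle of the bed's front lip (radius 4 mm, along the whole edge). The lip's gap to the bench differs from case to case with the bed's weight, 9 to 21 mm, and does not follow from this point. Under the bed it is free for 160 mm behind the lip.
- jig_pivot (a point): Middle of the bed's pivot axis, 34 mm above the jig's origin. The bed springs about it in rubber, with 4 N per mm at the lip: raised 2 mm from where it hangs by itself it bears 8 N on the wedge, raised 3 mm 12 N, raised 4 mm 16 N. Where it hangs differs by up to 10 mm with its unknown weight.
- wedge: Planed wooden wedge, 145 mm long, 40 wide, 90 g, flat on the bench. Origin mid-length in its flat underside; +x to the thin end. Its top slopes evenly (1 in 4.8) from 27 mm high at x = -42.5 mm to 3 mm at the thin end. Its friction on bench and lip is 0.28 to 0.42: a level push of 0.8 to 1.1 times the load it bears drives it in (10 to 13 N for 12 N), and it stays where it is left.
- wedge_grip (a point): Middle of the wedge's thick end, a block with upright sides to grip or push: 30 mm long, 40 mm wide, 27 mm high. The point is 57.5 mm behind the wedge's origin (x = -57.5 mm), 13.5 mm above the underside.
- wedge_tip (a point): Middle of the wedge's thin end, at the underside: 72.5 mm ahead of the wedge's origin along its +x.
- packing: Bystander: flat aluminium block 80 x 50 x 20 mm, origin in the middle of its underside. Not a wedge.
- retractor: Bystander: loose belt retractor with black drum ends on a steel bracket, about 85 x 90 x 67 mm, origin in the middle of its underside.
- bolt_pot: Bystander: grey open pot, 76 mm across and 60 mm high, origin in the middle of its underside.

How it is judged:
On the way, in this order (a step that is already met when the one before it is completed fails the run):
1. the wedge's thin end is under the front edge near its middle, the wedge still loose (x of wedge_tip in the frame of jig above -0.19 m and y of wedge_tip in the frame of jig between -0.03 and 0.03 m and contact force between wedge and jig below 2 N).
2. the wedge is jammed and bears at least 8 N of the bed (contact force between wedge and jig above 8 N), for 0.2 s.
At the end, for the whole second after the job is handed in: The wedge lies flat on the bench at rest, thin end under the bed's front edge, within 30 mm of its middle and within 0.2 rad of square, let go, and bears between 8 and 18 N of the bed (edge raised by 2 to 4.5 mm) (contact force between wedge and jig between 8 and 18 N and x of wedge_tip in the frame of jig above -0.18 m and y of wedge_tip in the frame of jig between -0.03 and 0.03 m and angle between the x axis of wedge and the x axis of jig, either way round below 0.2 rad and angle between wedge's own z axis and vertical below 0.1 rad and height (world z) of wedge below 0.006 m and linear speed of wedge below 0.01 m/s); the robot touches nothing.
It fails at once if the wedge is rammed in: more than 26 N between it and the bed (edge raised by more than 6.5 mm) (contact force between wedge and jig above 26 N).
It fails at once if the robot leans on the jig with more than 6 N (contact force between any of the fingers, the arm and jig above 6 N).
It fails at once if a bystander is moved by more than 15 mm (distance of any of packing, retractor, bolt_pot from where it was at the start of the episode above 0.015 m).
It also fails if it takes over 70 s, if anything falls off the work surface, if the arm or the gripper's body presses on something with over 40 N, if the wrist force passes 120 N, or if a joint passes its speed limit or range.

ROBOT

A 6-joint arm with a two-finger parallel gripper is mounted at the origin on the work surface. World frame = base frame: x ahead of the robot, y to its left, z up, the work surface at z = 0. Lengths are in m, angles in rad, forces in N, time in s.
With the tool pointing down it reaches from about 0.375 to 0.975 m from the base axis. Payload 3.8 kg.
Tool frame: the origin (TCP) lies at the very end of the fingers, on their centre line; the grasp point (between the pads) lies 19 mm behind it; z points along the fingers, y is the line along which they close (so a half turn about z gives the same grasp; the last joint's range is limited). The gripper opens to 85 mm and grips with 20 to 120 N. Pads are 22 mm wide; open, the fingers measure 114 mm over their backs; the gripper's body (76 mm by 85 mm) begins 54 mm behind the grasp point. The pads swing forward as they close: fully open they stand 13 mm farther back than shut.
Start: joints at [1.275, 0.264, 1.604, -0, 1.274, -0.037], TCP at [0.173, 0.653, 0.231] pointing down, gripper open.
Joint ranges: [-2.63, 2.63], [-0.94, 2.18], [0.31, 2.57], [-1.31, 4.45], [0, 2.66], [-2.55, 2.55]. Speed limits (rad/s): [2.57, 2.57, 3.14, 3.14, 3.14, 3.14].

INTERFACE

Orientations are given as a rotation vector (axis times angle).
In Python, from workcell import read_state, read_camera, calibration, finish_job gives the robot as it stands.
- The arm moves only by the tool step_arm, never from a script. Its argument "commands" is a list of rows, each an object of numbers: "fingers": the gripper's target within -1 to 1 (shut at 1, half-way at 0, fully open at -1); "dx", "dy", "dz": the shift along the tool's x, y, z in m; "roll": the turn about the tool's z in degrees. In form: [{"fingers": .., "dx": .., "dy": .., "dz": .., "roll": ..}, ...]. A call has 1 to 8 rows; each row is the pose to reach, as a shift and turn from the pose commanded when the call began, along the tool's axes at that moment; what a row does not reach only later rows make up. A row lasts 1/8 s, in which the tool goes at most 62.5 mm and 10.7 degrees, less where a joint would pass 70% of its speed; a pose out of reach is approached as far as the arm can. A call with a gripper value outside its range is refused whole. The fingers move at their own pace and stop on an object; "squeeze" is the grip in N (left out, the last holds). Time passes only in rows, so rows that repeat a pose let the fingers close. It gives the time, the measured TCP pose, the force, the opening and the grip force at its end, in the units of the state.
- read_state(): the state, without advancing time (a new reading comes with each control period).
- read_camera(name): name is "scene" or "top" or "wrist"; returns (picture, depth): 480x640x3 uint8, blue, green, red; 480x640 float32, m along the optical axis (not along the pixel's ray), 0 where there is no reading.
- calibration(name): a dict with "intrinsics" (3x3 intrinsics, pixels), "world_to_cam" (4x4, takes a point from world to camera coordinates). Camera axes: x right, y up, looking along -z (the intrinsics and any distortion apply to the point x, -y, -z); pixel columns grow to the right and rows downward; lengths in m; the calibration is good to about 2 mm. The wrist camera is an equidistant fisheye: a pixel r from the principal point sees the ray r / f radians off the axis. A picture is of the moment at which its call begins: read the wrist's pose just before it. calibration takes no time and is no camera call; for the wrist camera it gives the pose at the moment of the call.
- finish_job(): hands the job in; it is judged then, once.
The state is a dict: "time": time; "q": joint angles; "joint_vel": joint speeds; "joint_torque": joint torques, N m; "tool_pos": TCP position; "tcp_rot": TCP orientation; "wrist_force": force on the tool from outside, world axes, zero at the start; "torque": the same for the moment, N m; "width": opening from 0.0 (shut) to 1.0 (fully open); "grip_force": force on a finger pad.
Only numpy, scipy, OpenCV 4.12 (cv2) and the standard library are available. Lean on these libraries where they do the work, as an engineer would, in place of code of your own. Each camera call takes 0.05 s, during which the arm holds its last target. There are 200 camera calls.

## Working session

There is one attempt and no reset: what is moved stays moved. The work goes in short steps, Python scripts to look and compute and a tool call to move; the robot and the scene stay as the last step left them, time stands still between calls to the robot, and variables do not carry over. Pictures are saved under pics/ and viewed, at most 10 in all, crops included, and the job is handed in when it is done.

Besides the shell and the picture viewer there is one more tool, called after ">>>" in YAML: its name, and indented under it one key for each argument. step_arm: Moves the arm, as the interface text tells. Its arguments: {"type":"object","properties":{"commands":{"type":"array","items":{"type":"object","properties":{"fingers":{"type":"number"},"dx":{"type":"number"},"dy":{"type":"number"},"dz":{"type":"number"},"roll":{"type":"number"}}}},"squeeze":{"type":"number"}},"required":["commands"]}

```bash
mkdir -p pics; cat > h.py <<'E'
import numpy as np, cv2
from workcell import read_state, read_camera, calibration, finish_job
def cloud(name):
    c=calibration(name); im,d=read_camera(name)
    K=np.array(c["intrinsics"]);T=np.linalg.inv(np.array(c["world_to_cam"]))
    v,u=np.mgrid[:480,:640]
    x=(u-K[0,2])/K[0,0]*d; y=(v-K[1,2])/K[1,1]*d
    P=np.stack([x,-y,-d],-1)@T[:3,:3].T+T[:3,3]
    return im,d,P
E
python3 - <<'E'
from h import *
s=read_state(); print(s)
for n in("top","scene"):
    im,d,P=cloud(n); cv2.imwrite(f"pics/{n}1.png",im); np.savez(f"{n}1.npz",im=im,d=d,P=P); c=calibration(n); print(n,c)
E
```

```text
{'time': 0.0, 'q': array([ 1.27508799e+00,  2.64752456e-01,  1.60540997e+00, -3.20882457e-05,
        1.27369466e+00, -3.68819484e-02]), 'joint_vel': array([ 0.00052502, -0.00042188,  0.00037928, -0.00029049, -0.00133134,
       -0.00025843]), 'joint_torque': array([-1.46723665e-03, -5.15123212e+01, -3.67310822e+01, -1.33229819e-04,
        1.29153611e-02,  2.33404506e-05]), 'tool_pos': array([0.1725459 , 0.65180035, 0.22994307]), 'tcp_rot': array([-0.40537025, -3.11498026,  0.00351549]), 'wrist_force': array([-0.87060241, -0.47994182, -0.52956601]), 'torque': array([ 0.00068099,  0.01908247, -0.02042611]), 'grip_force': 0.0, 'width': 1.0014809747585613}
top {'intrinsics': array([[503.85260913,   0.        , 326.57735622],
       [  0.        , 503.85260913, 240.29818263],
       [  0.        ,   0.        ,   1.        ]]), 'world_to_cam': array([[-0.00148823, -0.99993821, -0.01101681,  0.04352893],
       [ 0.98265207, -0.00350542,  0.18542553, -0.50564107],
       [-0.18545269, -0.01054974,  0.98259656, -1.01105103],
       [ 0.        ,  0.        ,  0.        ,  1.        ]])}
scene {'intrinsics': array([[457.48662051,   0.        , 316.87508866],
       [  0.        , 457.48662051, 231.54879768],
       [  0.        ,   0.        ,   1.        ]]), 'world_to_cam': array([[-0.149591  ,  0.98874384, -0.00285479,  0.04184257],
       [-0.57838548, -0.08516377,  0.81130597,  0.24448141],
       [ 0.80193065,  0.12301524,  0.58461481, -1.42994792],
       [ 0.        ,  0.        ,  0.        ,  1.        ]])}
```

View pics/top1.png

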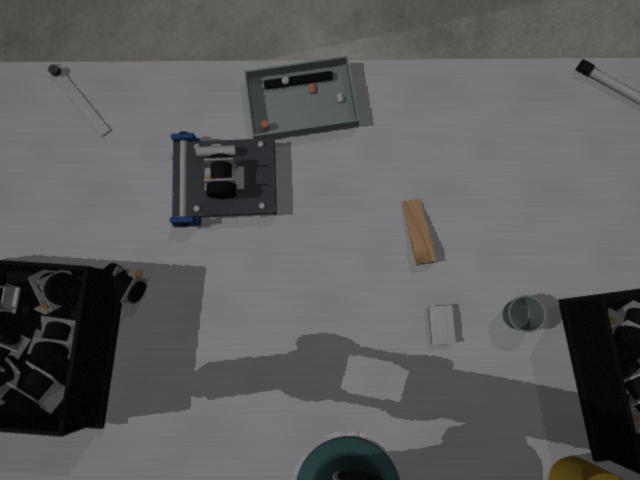

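View pics/scene1.png

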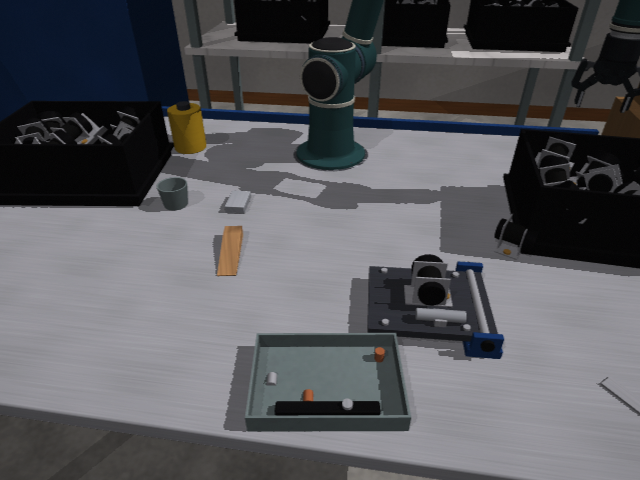

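The top view shows the jig at left: blue pivot at col ~183, front lip at col ~276, rows 140–215. The wedge is around (418,232), the packing (441,325), the pot (524,313), and a tray lies beside the jig's front (300,95). The scene view agrees. Next I measure with depth.

```bash
python3 - <<'E'
from h import *
z=np.load("top1.npz"); im,d,P=z["im"],z["d"],z["P"]
hsv=cv2.cvtColor(im,cv2.COLOR_BGR2HSV)
print("bench z",np.median(P[240:300,300:380,2]))
# wedge
m=np.zeros((480,640),np.uint8); m[190:275,390:450]=255
m&=cv2.inRange(hsv,(5,70,60),(25,255,255)); pts=P[m>0]; print("wedge n",len(pts))
A=np.c_[pts[:,:2],np.ones(len(pts))]
xy=pts[:,:2]; r=cv2.minAreaRect((xy*1000).astype(np.float32)); print("rect",r, cv2.boxPoints(r))
c=xy.mean(0); w,V=np.linalg.eigh(np.cov((xy-c).T)); a=V[:,1]; t=(xy-c)@a
for k in np.linspace(t.min(),t.max(),8)[:-1]:
    q=(t>=k)&(t<k+.02); print(round(k,3),np.round(np.median(pts[q],0),4))
print("axis",a)
# jig
sub=(slice(130,232),slice(160,300))
b=cv2.inRange(hsv[sub],(100,120,40),(125,255,255)); p=P[sub][b>0]; print("blue",len(p),p.min(0),p.max(0))
n,l,st,ce=cv2.connectedComponentsWithStats(b); print(st,ce)
# bed plate by height
Z=P[sub][...,2]; g=im[sub].max(-1); mm=((Z>0.02)&(Z<0.06)&(g<95)&(b==0)).astype(np.uint8)
n,l,st,ce=cv2.connectedComponentsWithStats(mm); k=1+st[1:,4].argmax(); bp=P[sub][l==k]
r=cv2.minAreaRect((bp[:,:2]*1000).astype(np.float32)); print("bed",r,cv2.boxPoints(r))
f=np.c_[bp[:,:2],np.ones(len(bp))]; print("plane",np.linalg.lstsq(f,bp[:,2],rcond=None)[0])
for nme,(r0,r1,c0,c1) in dict(tray=(55,140,240,362),pack=(300,350,422,460),pot=(290,335,498,550)).items():
    q=P[r0:r1,c0:c1].reshape(-1,3); q=q[q[:,2]>0.01]; print(nme,np.percentile(q,1,axis=0),np.percentile(q,99,axis=0))
E
```

```text
bench z 0.0005810465092265238
wedge n 1263
rect ((437.63623046875, -104.97463989257812), (118.6256332397461, 354.5772705078125), 61.794795989990234) [[ 253.36568   -73.452614]
 [ 565.84064  -241.03674 ]
 [ 621.9068   -136.49667 ]
 [ 309.43182    31.087463]]
-0.078 [ 0.5948 -0.1461  0.0062]
-0.038 [ 0.5561 -0.1507  0.0139]
0.002 [ 0.5165 -0.1582  0.0222]
0.042 [ 0.4766 -0.1641  0.0277]
0.083 [nan nan nan]
0.123 [nan nan nan]
0.163 [nan nan nan]
axis [-0.99682189 -0.07966258]
blue 300 [0.54510828 0.3221214  0.0126007 ] [0.74740996 0.38075089 0.05512827]
[[    0     0   140   102 13980]
 [   12     3    22     9   131]
 [   37     9     2     2     4]
 [   14    11     2     1     2]
 [   10    86    23    10   141]
 [   35    87     4     8    21]
 [   30    95     1     1     1]] [[70.49928469 50.47711016]
 [22.16793893  6.0610687 ]
 [37.5         9.5       ]
 [14.5        11.        ]
 [21.19148936 89.55319149]
 [37.0952381  90.19047619]
 [30.         95.        ]]
bed ((652.340576171875, 240.53253173828125), (205.85971069335938, 291.03411865234375), 4.868354797363281) [[537.4325   376.78928 ]
 [562.1316    86.805145]
 [767.24866  104.27579 ]
 [742.54956  394.25992 ]]
plane [0.00237441 0.01722518 0.03052611]
tray [ 0.3094319  -0.0243022   0.01020434] [0.93237883 0.22541268 1.08769357]
pack [ 0.29353802 -0.22263594  0.01259472] [ 0.37048725 -0.171517    0.02565127]
pot [ 0.3094319  -0.3955453   0.01100527] [0.38717444 0.03108743 1.08769357]
  return _methods._mean(a, axis=axis, dtype=dtype,
  ret = um.true_divide(
```

```bash
python3 - <<'E'
from h import *
z=np.load("top1.npz"); im,d,P=z["im"],z["d"],z["P"]
hsv=cv2.cvtColor(im,cv2.COLOR_BGR2HSV)
def rect(p,nm):
    r=cv2.minAreaRect((p[:,:2]*1000).astype(np.float32)); print(nm,np.round(r[0],1),np.round(r[1],1),round(r[2],1),np.round(cv2.boxPoints(r)).tolist())
ok=(d>0)&(P[...,2]<0.2)&(P[...,2]>0.002)
m=np.zeros((480,640),np.uint8); m[190:275,390:450]=255
m&=cv2.inRange(hsv,(5,70,60),(25,255,255)); rect(P[(m>0)&ok],"wedge")
pts=P[(m>0)&ok]; th=pts[pts[:,2]>.024]; rect(th,"wedge block")
# centre line fit: mid of y at bins of x
xs=np.arange(.47,.60,.01); mid=[]
for x in xs:
    q=pts[abs(pts[:,0]-x)<.006]; mid.append((q[:,1].min()+q[:,1].max())/2)
print("mid line",np.polyfit(xs,mid,1),np.round(mid,4))
sub=(slice(132,222),slice(195,285)); p=P[sub]; g=im[sub].max(-1); o=ok[sub]&(p[...,2]>.02)&(p[...,2]<.055)&(g<90)
k=o.astype(np.uint8); k=cv2.morphologyEx(k,cv2.MORPH_OPEN,np.ones((3,3)))
bp=p[k>0]; rect(bp,"bed"); f=np.c_[bp[:,:2],np.ones(len(bp))]; print("plane",np.linalg.lstsq(f,bp[:,2],rcond=None)[0])
for y in np.arange(.15,.3,.02):
    q=bp[abs(bp[:,1]-y)<.008]
    if len(q): print(round(y,2),q[:,0].min(),q[:,0].max(),np.median(q[:,2]))
for x in np.arange(.57,.73,.02):
    q=bp[abs(bp[:,0]-x)<.006]; 
    if len(q): print("front y at x",round(x,2),q[:,1].min(), np.median(q[q[:,1]<q[:,1].min()+.02,2]))
b=np.zeros((480,640),np.uint8); b[130:232,160:210]=255; b&=cv2.inRange(hsv,(100,120,40),(125,255,255)); rect(P[(b>0)&ok],"blue")
for nme,(r0,r1,c0,c1) in dict(tray=(55,140,240,362),pack=(300,350,422,460),pot=(290,335,498,550)).items():
    s=(slice(r0,r1),slice(c0,c1)); q=P[s][ok[s]&(P[s][...,2]>.008)]; print(nme,np.percentile(q,1,axis=0),np.percentile(q,99,axis=0))
E
```

```text
wedge [ 532.8 -156.1] [144.   41.9] 10.0 [[458.0, -148.0], [466.0, -189.0], [607.0, -164.0], [600.0, -123.0]]
wedge block [ 491.7 -163.3] [60.7 40.4] 12.0 [[458.0, -150.0], [466.0, -189.0], [526.0, -177.0], [517.0, -137.0]]
mid line [ 0.17266316 -0.24791301] [-0.1668 -0.165  -0.1631 -0.1616 -0.1603 -0.1587 -0.156  -0.1544 -0.1525
 -0.1511 -0.1499 -0.1476 -0.1463]
bed [659.4 232.4] [188.4 198.5] 2.3 [[561.0, 328.0], [569.0, 129.0], [758.0, 137.0], [750.0, 335.0]]
plane [0.00297744 0.01756647 0.02997435]
0.15 0.5696856699735011 0.7540109878606474 0.03398426737462856
0.17 0.5689316509485436 0.7516015208685068 0.03528218562740304
0.19 0.568092248453357 0.7490204384198023 0.03548107185257798
0.21 0.5670794610308117 0.7548381418307608 0.03591573994446251
0.23 0.5660758814597006 0.7367349427367316 0.03661009991523334
0.25 0.5648038236220266 0.7353278411426045 0.03662197825964886
0.27 0.5642215930246983 0.7362913633322031 0.03627914087958484
0.29 0.5628321248869477 0.7329047265197455 0.036488341282950754
front y at x 0.57 0.15199506479860286 0.03438865406864844
front y at x 0.59 0.15292184082950405 0.034801051774691394
front y at x 0.61 0.15379966240807078 0.034808417188204155
front y at x 0.63 0.1541928574624136 0.03455768161721795
front y at x 0.65 0.15550915569624088 0.03474446029241496
front y at x 0.67 0.15634403889866164 0.03499872951153726
front y at x 0.69 0.15734920543528544 0.03533308085770703
front y at x 0.71 0.15782939434246832 0.034988961679706554
front y at x 0.73 0.15881086842885497 0.035396042923345195
blue [646.6 351.4] [202.3  52.9] 1.9 [[545.0, 375.0], [546.0, 322.0], [749.0, 328.0], [747.0, 381.0]]
tray [ 0.73829318 -0.02396452  0.00807441] [0.9321768  0.22520529 0.03915393]
pack [ 0.29277497 -0.22263594  0.01054735] [ 0.37048725 -0.17204159  0.02499483]
pot [ 0.31742644 -0.39543792  0.00822481] [ 0.38716336 -0.3232627   0.06384427]
```

Wedge: thin end at (0.603,-0.143), grip point near (0.477,-0.166), yaw 9.8°. Length 144 and width 42 mm match the given sizes. Bed lip middle ≈ (0.655,0.155), jig yaw ≈ 92.5°, bed top at the lip ≈ 34 mm, so the gap is about 18 mm. Now I move above the wedge.

```bash
cat >> h.py <<'E'
from scipy.spatial.transform import Rotation as Ro
def plan(p,yawY,start=None):
    "print shift in tool axes and roll to reach TCP p with tool y at yawY (deg)"
    s=read_state(); R=Ro.from_rotvec(s["tcp_rot"]).as_matrix()
    y=np.degrees(np.arctan2(R[1,1],R[0,1])); r=-((yawY-y+180)%360-180)
    print("now",np.round(s["tool_pos"],4),"yawY",round(y,2),"F",np.round(s["wrist_force"],1),"tilt",np.round(R[:,2],4)," d",np.round(R.T@(np.array(p)-s["tool_pos"]),4),"roll",round(r,2))
E
python3 - <<'E'
from h import *
plan((.5,.3,.23),0); plan((.477,-.166,.15),-80.2)
E
```

```text
now [0.1725 0.6519 0.2301] yawY 75.17 F [-0.2  0.2 -0.9] tilt [-6.e-04 -2.e-03 -1.e+00]  d [-0.4066 -0.2564  0.0005] roll 75.17
now [0.1725 0.6519 0.2301] yawY 75.17 F [-0.2  0.2 -0.9] tilt [-6.e-04 -2.e-03 -1.e+00]  d [-0.5036 -0.7126  0.0815] roll 155.37
```

>>> step_arm:
  commands:
    - {"fingers":-1,"dx":-0.05,"dy":-0.03,"dz":0,"roll":10}
    - {"fingers":-1,"dx":-0.1,"dy":-0.06,"dz":0,"roll":20}
    - {"fingers":-1,"dx":-0.15,"dy":-0.095,"dz":0,"roll":30}
    - {"fingers":-1,"dx":-0.2,"dy":-0.125,"dz":0,"roll":40}
    - {"fingers":-1,"dx":-0.25,"dy":-0.16,"dz":0,"roll":50}
    - {"fingers":-1,"dx":-0.3,"dy":-0.19,"dz":0,"roll":60}
    - {"fingers":-1,"dx":-0.35,"dy":-0.22,"dz":0,"roll":70}
    - {"fingers":-1,"dx":-0.406,"dy":-0.256,"dz":0,"roll":75}

```text
time: 1.1
tool_pos: [0.4977, 0.3026, 0.2309]
tcp_rot: [-2.221, -2.221, 0.0]
wrist_force: [0.7, -0.0, -0.3]
width: 1.0
grip_force: 0.0
```

```bash
python3 - <<'E'
from h import *
plan((.477,-.166,.13),-80.2)
E
```

```text
now [0.4977 0.3026 0.2309] yawY -0.01 F [ 0.7 -0.  -0.3] tilt [-4.e-04  0.e+00 -1.e+00]  d [-0.4686 -0.0206  0.1009] roll 80.19
```

>>> step_arm:
  commands:
    - {"fingers":-1,"dx":-0.058,"dy":-0.0,"dz":0.0,"roll":10}
    - {"fingers":-1,"dx":-0.116,"dy":-0.005,"dz":0,"roll":20}
    - {"fingers":-1,"dx":-0.175,"dy":-0.008,"dz":0.02,"roll":30}
    - {"fingers":-1,"dx":-0.234,"dy":-0.01,"dz":0.03,"roll":40}
    - {"fingers":-1,"dx":-0.292,"dy":-0.013,"dz":0.045,"roll":50}
    - {"fingers":-1,"dx":-0.35,"dy":-0.015,"dz":0.06,"roll":60}
    - {"fingers":-1,"dx":-0.41,"dy":-0.018,"dz":0.08,"roll":70}
    - {"fingers":-1,"dx":-0.469,"dy":-0.021,"dz":0.1,"roll":80}

```text
time: 2.1
tool_pos: [0.4769, -0.1661, 0.1309]
tcp_rot: [3.13, 0.269, 0.001]
wrist_force: [0.7, 0.1, -0.3]
width: 0.998
grip_force: 0.0
```

```bash
python3 - <<'E'
from h import *
plan((.477,-.166,.0),-80.2)
c=calibration("wrist"); im,d=read_camera("wrist"); cv2.imwrite("pics/w1.png",im); print(c)
plan((.477,-.166,.0),-80.2)
E
```

```text
now [ 0.4769 -0.1661  0.1309] yawY -80.16 F [ 0.7  0.1 -0.3] tilt [ 5.e-04 -1.e-04 -1.e+00]  d [ 1.000e-04 -1.000e-04  1.309e-01] roll 0.04
{'intrinsics': array([[371.64829954,   0.        , 317.90691993],
       [  0.        , 371.64829954, 243.10485814],
       [  0.        ,   0.        ,   1.        ]]), 'world_to_cam': array([[ 1.71552099e-01, -9.85174754e-01, -7.62200338e-04,
        -2.45213446e-01],
       [ 9.37871469e-01,  1.63551763e-01, -3.06019491e-01,
        -4.12552891e-01],
       [ 3.01607336e-01,  5.17834402e-02,  9.52024942e-01,
        -4.20415557e-01],
       [ 0.00000000e+00,  0.00000000e+00,  0.00000000e+00,
         1.00000000e+00]])}
now [ 0.4749 -0.172   0.1283] yawY -80.62 F [-0.2 -4.6 -0.7] tilt [-0.0035 -0.0038 -1.    ]  d [ 0.0036 -0.0059  0.1283] roll -0.42
```

View pics/w1.png

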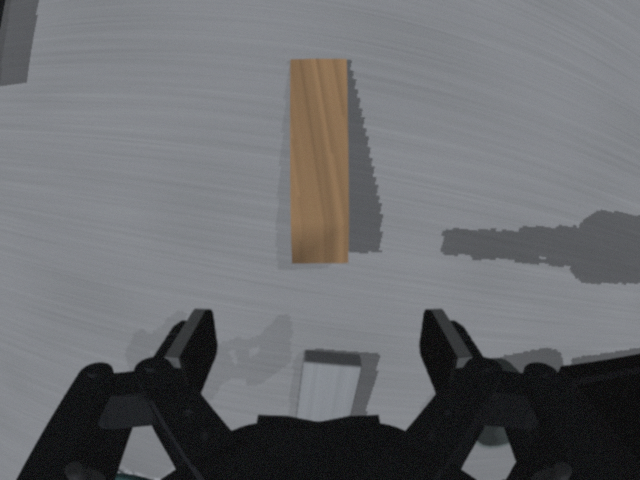

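The wrist view shows the wedge square and centred between the fingers (cols 291–348, thick end at row 263). I cast rays to check the thick end, then descend.

```bash
cat >> h.py <<'E'
def wray(c,u,v,z):
    K=np.array(c["intrinsics"]);T=np.linalg.inv(np.array(c["world_to_cam"]))
    a=np.array([u-K[0,2],v-K[1,2]])/K[0,0]; r=np.hypot(*a); n=a/r*np.sin(r)
    ray=T[:3,:3]@np.array([n[0],-n[1],-np.cos(r)]); o=T[:3,3]
    return o+ray*(z-o[2])/ray[2]
E
python3 - <<'E'
from h import *
c=calibration("wrist"); im,d=read_camera("wrist")
h=cv2.cvtColor(im,cv2.COLOR_BGR2HSV); m=cv2.inRange(h,(5,70,50),(25,255,255))
n,l,st,ce=cv2.connectedComponentsWithStats(m); k=1+st[1:,4].argmax()
b=cv2.boxPoints(cv2.minAreaRect(cv2.findContours((l==k).astype(np.uint8),0,2)[0][0])); print(b)
for u,v in b: print([np.round(wray(c,u,v,z),4) for z in (.003,.027)])
plan((.477,-.166,.0),-80.2)
E
```

```text
[[278.67206   53.649635]
 [337.1637    52.65824 ]
 [340.6516   258.44656 ]
 [282.15997  259.43796 ]]
[array([ 0.6024, -0.1229,  0.003 ]), array([ 0.5981, -0.126 ,  0.027 ])]
[array([ 0.6096, -0.1635,  0.003 ]), array([ 0.6046, -0.163 ,  0.027 ])]
[array([ 0.4589, -0.1925,  0.003 ]), array([ 0.4674, -0.1894,  0.027 ])]
[array([ 0.4507, -0.1481,  0.003 ]), array([ 0.46  , -0.1491,  0.027 ])]
now [ 0.4749 -0.1686  0.1289] yawY -80.3 F [-0.6  1.  -0.3] tilt [-4.2e-03 -3.0e-04 -1.0e+00]  d [ 0.003  -0.0021  0.1289] roll -0.1
```

>>> step_arm:
  commands:
    - {"fingers":-1,"dx":0.001,"dy":0,"dz":0.03}
    - {"fingers":-1,"dx":0.001,"dy":0,"dz":0.06}
    - {"fingers":-0.8,"dx":0.001,"dy":0,"dz":0.09}
    - {"fingers":-0.7,"dx":0.001,"dy":0,"dz":0.11}
    - {"fingers":-0.6,"dx":0.001,"dy":0,"dz":0.122}
    - {"fingers":-0.5,"dx":0.001,"dy":0,"dz":0.128}
    - {"fingers":-0.4,"dx":0.001,"dy":0,"dz":0.128}

```text
invalid input
```

```bash
python3 - <<'E'
from h import *
plan((.4785,-.1667,.0),-80.2)
E
```

```text
now [ 0.4749 -0.1686  0.1289] yawY -80.3 F [-0.6  1.  -0.3] tilt [-4.2e-03 -3.0e-04 -1.0e+00]  d [ 0.0044 -0.0012  0.1289] roll -0.1
```

>>> step_arm:
  commands:
    - {"fingers":-1,"dx":0.001,"dy":0,"dz":0.03,"roll":0}
    - {"fingers":-1,"dx":0.001,"dy":0,"dz":0.06,"roll":0}
    - {"fingers":-0.8,"dx":0.001,"dy":0,"dz":0.09,"roll":0}
    - {"fingers":-0.7,"dx":0.001,"dy":0,"dz":0.11,"roll":0}
    - {"fingers":-0.6,"dx":0.001,"dy":0,"dz":0.122,"roll":0}
    - {"fingers":-0.5,"dx":0.001,"dy":0,"dz":0.128,"roll":0}
    - {"fingers":-0.4,"dx":0.001,"dy":0,"dz":0.128,"roll":0}

```text
time: 3.08
tool_pos: [0.4785, -0.1639, 0.0036]
tcp_rot: [-3.129, -0.279, -0.0]
wrist_force: [-0.4, 0.5, 0.6]
width: 0.699
grip_force: 0.0
```

```bash
python3 - <<'E'
from h import *
plan((.4785,-.1667,.0),-80.2); print(read_state()["width"])
E
```

```text
now [ 0.4785 -0.1639  0.0036] yawY -79.8 F [-0.4  0.5  0.6] tilt [ 0.  0. -1.]  d [-0.0005  0.0027  0.0036] roll 0.4
0.6990118126366544
```

>>> step_arm:
  commands:
    - {"fingers":-0.4,"dx":0,"dy":0.002,"dz":0.002,"roll":0.4}
    - {"fingers":0.5,"dx":0,"dy":0.002,"dz":0.002,"roll":0.4}
    - {"fingers":1,"dx":0,"dy":0.002,"dz":0.002,"roll":0.4}
    - {"fingers":1,"dx":0,"dy":0.002,"dz":0.002,"roll":0.4}
    - {"fingers":1,"dx":0,"dy":0.002,"dz":0.002,"roll":0.4}
  squeeze: 40

```text
time: 3.7
tool_pos: [0.4795, -0.1664, 0.0023]
tcp_rot: [3.129, 0.267, 0.002]
wrist_force: [-0.1, -0.8, 4.3]
width: 0.461
grip_force: 42.1
```

```bash
python3 - <<'E'
from h import *
plan((.65,-.03,.015),2.5); plan((.6607,0,.005),2.5)
E
```

```text
now [ 0.4795 -0.1664  0.0023] yawY -80.23 F [-0.1 -0.8  4.3] tilt [ 1.4e-03 -7.0e-04 -1.0e+00]  d [ 0.1912 -0.1055 -0.0126] roll -82.73
now [ 0.4795 -0.1664  0.0023] yawY -80.23 F [-0.1 -0.8  4.3] tilt [ 1.4e-03 -7.0e-04 -1.0e+00]  d [ 0.2069 -0.1333 -0.0026] roll -82.73
```

>>> step_arm:
  commands:
    - {"fingers":1,"dx":0,"dy":0,"dz":-0.008,"roll":0}
    - {"fingers":1,"dx":0.01,"dy":-0.005,"dz":-0.015,"roll":-6}
    - {"fingers":1,"dx":0.04,"dy":-0.02,"dz":-0.015,"roll":-16}
    - {"fingers":1,"dx":0.07,"dy":-0.035,"dz":-0.015,"roll":-26}
    - {"fingers":1,"dx":0.1,"dy":-0.05,"dz":-0.015,"roll":-36}
    - {"fingers":1,"dx":0.13,"dy":-0.065,"dz":-0.015,"roll":-46}
    - {"fingers":1,"dx":0.155,"dy":-0.08,"dz":-0.015,"roll":-56}
    - {"fingers":1,"dx":0.175,"dy":-0.09,"dz":-0.015,"roll":-64}

```text
time: 4.7
tool_pos: [0.6361, -0.0466, 0.0161]
tcp_rot: [-2.507, -1.892, 0.001]
wrist_force: [-0.1, -0.8, -0.6]
width: 0.461
grip_force: 41.2
```

```bash
python3 - <<'E'
from h import *
plan((.663,-.03,.015),2.5)
E
```

```text
now [ 0.6361 -0.0466  0.0161] yawY -15.9 F [-0.1 -0.8 -0.6] tilt [-1.2e-03  2.0e-04 -1.0e+00]  d [0.0233 0.0213 0.001 ] roll -18.4
```

>>> step_arm:
  commands:
    - {"fingers":1,"dx":0.006,"dy":0.005,"dz":0,"roll":-5}
    - {"fingers":1,"dx":0.012,"dy":0.011,"dz":0,"roll":-10}
    - {"fingers":1,"dx":0.018,"dy":0.016,"dz":0,"roll":-15}
    - {"fingers":1,"dx":0.023,"dy":0.021,"dz":0,"roll":-18.4}
    - {"fingers":1,"dx":0.023,"dy":0.021,"dz":0,"roll":-18.4}
    - {"fingers":1,"dx":0.023,"dy":0.021,"dz":0,"roll":-18.4}

```text
time: 5.45
tool_pos: [0.6618, -0.0315, 0.0161]
tcp_rot: [-2.179, -2.262, 0.001]
wrist_force: [0.4, 0.2, -2.0]
width: 0.456
grip_force: 41.2
```

```bash
python3 - <<'E'
from h import *
plan((.663,-.03,.002),2.5)
c=calibration("wrist"); im,d=read_camera("wrist"); cv2.imwrite("pics/w2.png",im); import pickle; pickle.dump(c,open("c2.pkl","wb"))
im,d,P=cloud("top"); cv2.imwrite("pics/t2.png",cv2.resize(im[110:250,160:360],None,fx=4,fy=4)); np.savez("top2.npz",im=im,d=d,P=P)
plan((.663,-.03,.002),2.5)
E
```

```text
now [ 0.6618 -0.0315  0.0161] yawY 2.12 F [ 0.4  0.2 -2. ] tilt [-0.0012  0.     -1.    ]  d [0.0014 0.0013 0.0141] roll -0.38
now [ 0.6619 -0.0316  0.0163] yawY 2.13 F [ 0.3 -1.1 -0.3] tilt [-9.e-04  0.e+00 -1.e+00]  d [0.0015 0.0012 0.0143] roll -0.37
```

View pics/w2.png

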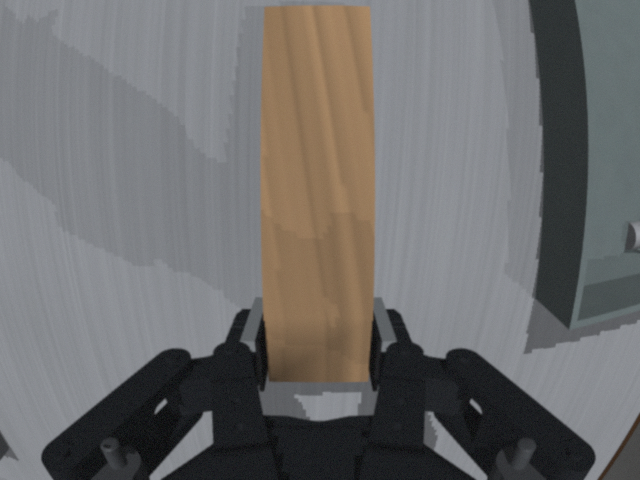

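The wedge is held straight, its thin end at (318,5), with the tray clear to the right (col >530). I lower it, relax the grip so it lies flat, and regrip.

>>> step_arm:
  commands:
    - {"fingers":1,"dx":0.001,"dy":0.001,"dz":0.006,"roll":-0.4}
    - {"fingers":1,"dx":0.001,"dy":0.001,"dz":0.011,"roll":-0.4}
    - {"fingers":1,"dx":0.001,"dy":0.001,"dz":0.0135,"roll":-0.4}
    - {"fingers":1,"dx":0.001,"dy":0.001,"dz":0.0135,"roll":-0.4}
    - {"fingers":-0.2,"dx":0.001,"dy":0.001,"dz":0.0135,"roll":-0.4}
    - {"fingers":-0.2,"dx":0.001,"dy":0.001,"dz":0.0135,"roll":-0.4}

```text
time: 6.3
tool_pos: [0.6638, -0.0304, 0.0033]
tcp_rot: [2.171, 2.27, 0.001]
wrist_force: [-0.3, 0.0, -0.2]
width: 0.598
grip_force: 0.0
```

>>> step_arm:
  commands:
    - {"fingers":0.3,"dx":0,"dy":0,"dz":0,"roll":0}
    - {"fingers":1,"dx":0,"dy":0,"dz":0,"roll":0}
    - {"fingers":1,"dx":0,"dy":0,"dz":0,"roll":0}
    - {"fingers":1,"dx":0,"dy":0,"dz":0,"roll":0}

```text
time: 6.8
tool_pos: [0.664, -0.0305, 0.0035]
tcp_rot: [2.17, 2.27, 0.001]
wrist_force: [-0.2, 0.2, 3.9]
width: 0.456
grip_force: 42.1
```

```bash
python3 - <<'E'
from h import *
plan((.6605,.035,.002),2.5)
im,d,P=cloud("top"); cv2.imwrite("pics/t3.png",cv2.resize(im[120:240,170:360],None,fx=4,fy=4)); np.savez("top2.npz",im=im,d=d,P=P)
hsv=cv2.cvtColor(im,cv2.COLOR_BGR2HSV); m=np.zeros((480,640),np.uint8); m[130:230,240:400]=255
m&=cv2.inRange(hsv,(5,70,60),(25,255,255)); q=P[(m>0)&(d>0)]; q=q[q[:,2]<.05]
for y in np.arange(-.04,.11,.01):
    k=q[abs(q[:,1]-y)<.005]
    if len(k)>3: print(round(y,3),np.round([k[:,0].min(),k[:,0].max(),(k[:,0].min()+k[:,0].max())/2,np.median(k[:,2])],4))
print(q[:,1].max())
E
```

```text
now [ 0.664  -0.0305  0.0035] yawY 2.57 F [-0.2  0.2  3.9] tilt [ 1.e-03 -1.e-04 -1.e+00]  d [ 0.0655 -0.0005  0.0015] roll 0.07
0.05 [0.6392 0.6799 0.6595 0.0132]
0.06 [0.6401 0.6786 0.6594 0.0113]
0.07 [0.6402 0.6781 0.6592 0.0098]
0.08 [0.6388 0.6795 0.6591 0.0071]
0.09 [0.6392 0.6778 0.6585 0.0055]
0.1 [0.639  0.6785 0.6587 0.0039]
0.18251448052028413
```

View pics/t3.png

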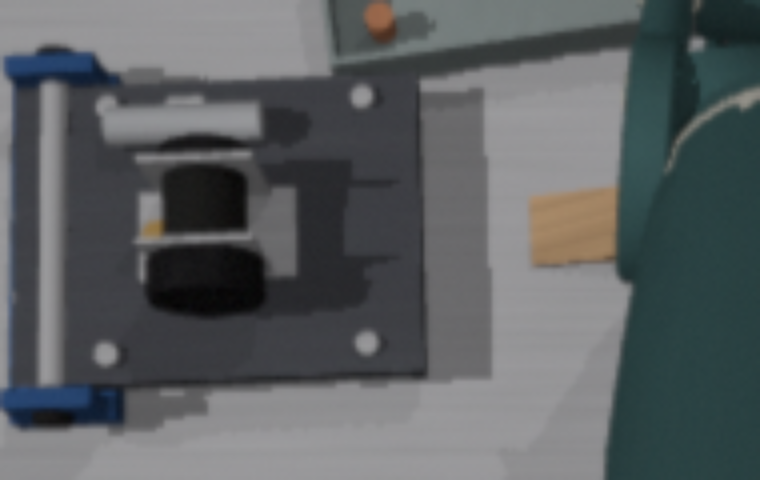

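The wedge lies square in front of the bed, centred on row ~230 against the bed's middle at ~228. I advance until the tip is under the lip, watching the force.

>>> step_arm:
  commands:
    - {"fingers":1,"dx":0.01,"dy":0,"dz":0,"roll":0}
    - {"fingers":1,"dx":0.02,"dy":0,"dz":0,"roll":0}
    - {"fingers":1,"dx":0.03,"dy":0,"dz":0,"roll":0}
    - {"fingers":1,"dx":0.04,"dy":0,"dz":0,"roll":0}
    - {"fingers":1,"dx":0.05,"dy":0,"dz":0,"roll":0}
    - {"fingers":1,"dx":0.06,"dy":0,"dz":0,"roll":0}
    - {"fingers":1,"dx":0.07,"dy":0,"dz":0,"roll":0}
    - {"fingers":1,"dx":0.075,"dy":0,"dz":0,"roll":0}

```text
time: 7.85
tool_pos: [0.6603, 0.0456, 0.0035]
tcp_rot: [2.169, 2.271, 0.0]
wrist_force: [0.2, -2.2, 5.0]
width: 0.458
grip_force: 42.4
```

>>> step_arm:
  commands:
    - {"fingers":1,"dx":0.005,"dy":0,"dz":0,"roll":0}
    - {"fingers":1,"dx":0.01,"dy":0,"dz":0,"roll":0}
    - {"fingers":1,"dx":0.015,"dy":0,"dz":0,"roll":0}

```text
time: 8.22
tool_pos: [0.6597, 0.0601, 0.0035]
tcp_rot: [2.17, 2.271, 0.0]
wrist_force: [0.5, -3.7, 5.8]
width: 0.459
grip_force: 42.4
```

>>> step_arm:
  commands:
    - {"fingers":1,"dx":0.005,"dy":0,"dz":0,"roll":0}
    - {"fingers":1,"dx":0.01,"dy":0,"dz":0,"roll":0}

```text
time: 8.48
tool_pos: [0.6592, 0.0701, 0.0035]
tcp_rot: [2.17, 2.271, 0.0]
wrist_force: [0.5, -3.8, 4.9]
width: 0.455
grip_force: 42.5
```

```bash
cat >> h.py <<'E'
def bed(im,d,P):
    sub=(slice(132,222),slice(195,285)); p=P[sub]; g=im[sub].max(-1); o=(d[sub]>0)&(p[...,2]>.02)&(p[...,2]<.06)&(g<90)
    k=cv2.morphologyEx(o.astype(np.uint8),cv2.MORPH_OPEN,np.ones((3,3))); b=p[k>0]
    e=b[(b[:,1]<.175)]; print("lip top z",round(np.median(e[:,2])*1000,2),"mean",round(e[:,2].mean()*1000,2),"n",len(e),"front y at mid",round(b[abs(b[:,0]-.65)<.01,1].min(),4))
E
python3 - <<'E'
from h import *
z=np.load("top1.npz"); bed(z["im"],z["d"],z["P"])
plan((.6607,.08,.002),2.5); bed(*cloud("top"))
E
```

```text
lip top z 34.89 mean 34.23 n 775 front y at mid 0.155
now [0.6592 0.0701 0.0035] yawY 2.61 F [ 0.5 -3.8  4.9] tilt [ 7.e-04 -4.e-04 -1.e+00]  d [0.0098 0.0019 0.0015] roll 0.11
lip top z 35.34 mean 35.2 n 10 front y at mid 0.1842
```

>>> step_arm:
  commands:
    - {"fingers":1,"dx":0.003,"dy":0.0005,"dz":0,"roll":0}
    - {"fingers":1,"dx":0.006,"dy":0.0005,"dz":0,"roll":0}

```text
time: 8.78
tool_pos: [0.6594, 0.076, 0.0034]
tcp_rot: [2.17, 2.271, 0.0]
wrist_force: [0.7, -3.5, 5.3]
width: 0.461
grip_force: 42.5
```

>>> step_arm:
  commands:
    - {"fingers":1,"dx":0.003,"dy":0,"dz":0,"roll":0}
    - {"fingers":1,"dx":0.006,"dy":0,"dz":0,"roll":0}

```text
time: 9.02
tool_pos: [0.6592, 0.0813, 0.0035]
tcp_rot: [2.169, 2.271, -0.001]
wrist_force: [0.9, -6.7, 6.1]
width: 0.455
grip_force: 42.5
```

```bash
python3 - <<'E'
from h import *
plan((.6607,.08,.002),2.5); im,d,P=cloud("scene"); cv2.imwrite("pics/s3.png",cv2.resize(im[220:380,220:520],None,fx=2.6,fy=2.6))
E
```

```text
now [0.6592 0.0813 0.0035] yawY 2.63 F [ 0.9 -6.7  6.1] tilt [ 6.0e-04 -1.5e-03 -1.0e+00]  d [-0.0014  0.0015  0.0015] roll 0.13
```

View pics/s3.png

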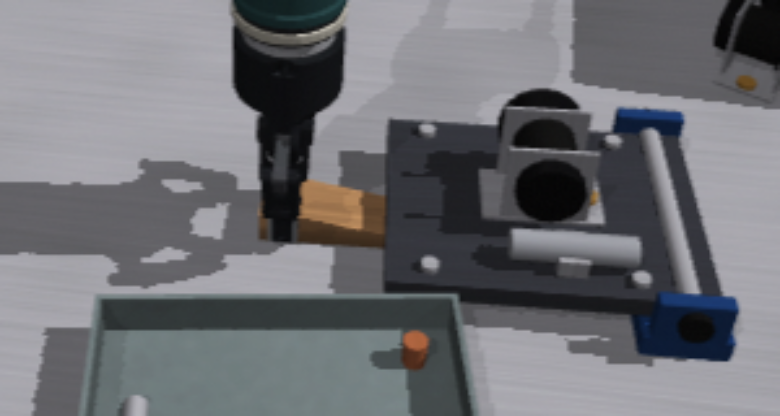

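The scene view shows the wedge (row ~215, cols 260–385) going squarely under the front edge at col 386. The push force has begun to rise, from 3.5 to 6.7 N, which suggests first contact. I continue in small steps.

>>> step_arm:
  commands:
    - {"fingers":1,"dx":0.002,"dy":0,"dz":0,"roll":0}
    - {"fingers":1,"dx":0.004,"dy":0,"dz":0,"roll":0}

```text
time: 9.32
tool_pos: [0.6591, 0.0843, 0.0035]
tcp_rot: [2.168, 2.27, -0.002]
wrist_force: [1.1, -9.6, 5.6]
width: 0.459
grip_force: 42.5
```

>>> step_arm:
  commands:
    - {"fingers":1,"dx":0.002,"dy":0,"dz":0,"roll":0}
    - {"fingers":1,"dx":0.004,"dy":0,"dz":0,"roll":0}

```text
time: 9.57
tool_pos: [0.6589, 0.0874, 0.0034]
tcp_rot: [2.167, 2.27, -0.004]
wrist_force: [0.4, -11.7, 6.4]
width: 0.455
grip_force: 42.5
```

>>> step_arm:
  commands:
    - {"fingers":1,"dx":0.002,"dy":0,"dz":0,"roll":0}
    - {"fingers":1,"dx":0.004,"dy":0,"dz":0,"roll":0}
    - {"fingers":1,"dx":0.005,"dy":0,"dz":0,"roll":0}
    - {"fingers":1,"dx":0.005,"dy":0,"dz":0,"roll":0}

```text
time: 10.07
tool_pos: [0.6587, 0.0913, 0.0034]
tcp_rot: [2.167, 2.269, -0.005]
wrist_force: [0.8, -14.6, 6.5]
width: 0.465
grip_force: 42.6
```

```bash
python3 - <<'E'
from h import *
plan((.6607,.09,.002),2.5)
E
```

```text
now [0.6587 0.0913 0.0034] yawY 2.65 F [  0.8 -14.6   6.5] tilt [ 6.e-04 -5.e-03 -1.e+00]  d [-0.0014  0.0019  0.0015] roll 0.15
```

About 11 N of push above the sliding baseline and 13.6 mm of travel since contact (≈2.8 mm lift) agree. I unload the arm's springback and open.

>>> step_arm:
  commands:
    - {"fingers":1,"dx":-0.002,"dy":0,"dz":0,"roll":0}
    - {"fingers":1,"dx":-0.004,"dy":0,"dz":0,"roll":0}
    - {"fingers":1,"dx":-0.004,"dy":0,"dz":0,"roll":0}

```text
time: 10.45
tool_pos: [0.6587, 0.0913, 0.0034]
tcp_rot: [2.17, 2.271, 0.001]
wrist_force: [0.2, -1.2, 5.6]
width: 0.457
grip_force: 42.5
```

>>> step_arm:
  commands:
    - {"fingers":0,"dx":0,"dy":0,"dz":0,"roll":0}
    - {"fingers":-0.3,"dx":0,"dy":0,"dz":0,"roll":0}
    - {"fingers":-0.4,"dx":0,"dy":0,"dz":0,"roll":0}
    - {"fingers":-0.4,"dx":0,"dy":0,"dz":0,"roll":0}

```text
time: 10.95
tool_pos: [0.6582, 0.0906, 0.0027]
tcp_rot: [-2.171, -2.27, 0.001]
wrist_force: [0.4, 0.2, -0.3]
width: 0.704
grip_force: 0.0
```

```bash
python3 - <<'E'
from h import *
plan((.6607,.09,.002),2.5); c=calibration("wrist"); im,d=read_camera("wrist"); cv2.imwrite("pics/w4.png",im)
h=cv2.cvtColor(im,cv2.COLOR_BGR2HSV); m=cv2.inRange(h,(5,70,50),(25,255,255))
n,l,st,ce=cv2.connectedComponentsWithStats(m); k=1+st[1:,4].argmax(); print(st[k])
x,y,w,hh=st[k][:4]
print(wray(c,x+w/2,y+hh,.027))
E
```

```text
now [0.6582 0.0906 0.0027] yawY 2.58 F [ 0.4  0.2 -0.3] tilt [-6.e-04  0.e+00 -1.e+00]  d [-0.0007  0.0024  0.0007] roll 0.08
[  262   176   114   204 22170]
[0.6609134  0.07397497 0.027     ]
```

View pics/w4.png

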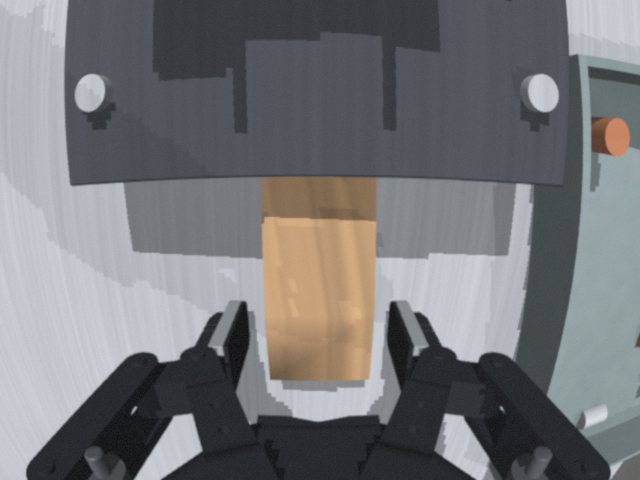

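The wrist view shows the fingers clear of the wedge sides (wedge cols 262–376, fingers at ~245 and ~390), with the wedge square and central under the lip at row ~178. I raise the arm straight up, then check the lift.

>>> step_arm:
  commands:
    - {"fingers":-0.4,"dx":0,"dy":0,"dz":-0.015,"roll":0}
    - {"fingers":-0.4,"dx":0,"dy":0,"dz":-0.04,"roll":0}
    - {"fingers":-0.4,"dx":-0.02,"dy":0,"dz":-0.09,"roll":0}
    - {"fingers":-0.4,"dx":-0.07,"dy":0,"dz":-0.14,"roll":0}
    - {"fingers":-0.4,"dx":-0.12,"dy":0,"dz":-0.18,"roll":0}
    - {"fingers":-0.4,"dx":-0.18,"dy":0,"dz":-0.2,"roll":0}
    - {"fingers":-0.4,"dx":-0.24,"dy":0,"dz":-0.2,"roll":0}
    - {"fingers":-0.4,"dx":-0.29,"dy":0,"dz":-0.2,"roll":0}

```text
time: 12.0
tool_pos: [0.6722, -0.2016, 0.206]
tcp_rot: [2.169, 2.268, 0.003]
wrist_force: [1.7, 0.2, 0.6]
width: 0.699
grip_force: 0.0
```

>>> step_arm:
  commands:
    - {"fingers":-0.4,"dx":-0.05,"dy":0,"dz":0,"roll":0}
    - {"fingers":-0.4,"dx":-0.08,"dy":0,"dz":0,"roll":0}
    - {"fingers":-0.4,"dx":-0.08,"dy":0,"dz":0,"roll":0}
    - {"fingers":-0.4,"dx":-0.08,"dy":0,"dz":0,"roll":0}
    - {"fingers":-0.4,"dx":-0.08,"dy":0,"dz":0,"roll":0}

```text
time: 12.62
tool_pos: [0.6754, -0.2773, 0.2031]
tcp_rot: [-2.169, -2.272, -0.001]
wrist_force: [-0.2, -0.7, -0.4]
width: 0.694
grip_force: 0.0
```

```bash
python3 - <<'E'
from h import *
z=np.load("top1.npz"); im0,d0,P0=z["im"],z["d"],z["P"]; im,d,P=cloud("top"); cv2.imwrite("pics/t5.png",im)
dz=[]
f=(d>0)&(d0>0)
b=f&(P0[...,2]>.025)&(P0[...,2]<.045)&(P[...,2]>.025)&(P[...,2]<.05)
b[:150]=0;b[205:]=0;b[:,:262]=0;b[:,274:]=0
print("front strip rise mm",np.median((P-P0)[b][:,2])*1e3,(P-P0)[b][:,2].mean()*1e3,b.sum())
g=f.copy(); g[:235]=0; g[290:]=0; g[:,:240]=0; g[:,380:]=0; print("bench drift",np.median((P-P0)[g][:,2])*1e3)
hsv=cv2.cvtColor(im,cv2.COLOR_BGR2HSV); m=np.zeros((480,640),np.uint8); m[130:230,240:400]=255
m&=cv2.inRange(hsv,(5,70,60),(25,255,255)); q=P[(m>0)&(d>0)]; q=q[(q[:,2]<.05)]
for y in np.arange(.08,.16,.01):
    k=q[abs(q[:,1]-y)<.005]
    if len(k)>3: print(round(y,3),np.round([k[:,0].min(),k[:,0].max(),(k[:,0].min()+k[:,0].max())/2,np.median(k[:,2])],4))
print("thick end y",q[:,1].min(),"state",read_state()["tool_pos"])
E
```

```text
front strip rise mm 2.6837274024619218 2.719183598581986 654
bench drift 0.09093518795588729
0.08 [0.639  0.6796 0.6593 0.0273]
0.09 [0.6383 0.6807 0.6595 0.0269]
0.1 [0.6381 0.6777 0.6579 0.0275]
0.11 [0.6372 0.6779 0.6576 0.0257]
0.12 [0.6365 0.6782 0.6574 0.0241]
0.13 [0.636  0.6859 0.661  0.0222]
0.14 [0.6359 0.6777 0.6568 0.0196]
0.15 [0.6359 0.676  0.6559 0.0179]
thick end y 0.07414725743365215 state [ 0.67538559 -0.27740103  0.20310904]
```

```bash
python3 -c "from h import *; print(finish_job())"
```

```text
the job is handed in; nothing more can be done
None
```

The job is handed in: the wedge is jammed square under the middle of the front edge, which is up by about 2.7–2.8 mm (roughly 11 N by the spring rate), and the arm is withdrawn and touching nothing.

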